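# Open the specimen tent's gate and hold it wide

## Task

Open the white specimen tent so that the stage inside can be lit: squeeze the catch with the two round pins fully together first, and only then the catch with the two flat plates (each stays squeezed by itself). Then take the gate by its upright pull post, swing it out past its ball detent until it stands wide open, nearly square to the tent's front, and finish while still holding it there with the fingers, since it springs back if let go. Leave the other things on the table and in the tent where they are.

Things in the scene. Friction and masses are not known exactly. Their poses are not given: they have to be found in the camera images.
- frame: Fixed white specimen tent, an open-topped box 244 mm wide (its y), reaching 240 mm back from the gate (its +x), 120 mm high. Origin: on the table under the middle of the gate. Its x axis points into the tent, square to the closed gate; the gate faces the robot. An aluminium header bar, 28 mm deep, runs along y just behind the gate's top edge, its top 120 mm above the table.
- gate_hinge (a point): Point on the gate's vertical hinge axis, 150 mm above the table; 108 mm to the frame's +y side of its origin. Axes as the frame's.
- gate (a joint): Angle of the gate in rad: 0 closed, grows as it swings out toward the robot (clockwise seen from above), stop at 1.5. White panel 196 mm wide, 6 mm thick, from 30 to 120 mm above the table, with a steel lug 12 mm wide and 14 mm high on its top edge at each catch. A weak spring always pulls it shut (about 0.15 Nm closed, 0.32 Nm wide open).
- pull_post (a point): Grip point of the gate's pull post: an upright round aluminium post, 16 mm thick, standing free from 120 to 172 mm above the table near the gate's free end. The point lies 150 mm above the table, 180 mm along the closed gate from the hinge axis and 40 mm in front of it. It turns with the gate about the hinge axis; axes as the frame's when closed.
- pin_pair (a point): Middle between the tabs of the round-pin catch, 150 mm above the table: two upright dark steel pins 9 mm thick, 50 mm tall, with ball tops, on the header 26 mm behind the gate, side by side along the frame's y, 50 mm over their outsides locked, 35 mm squeezed; 25 mm free beside them. The +y pin slides toward the fixed -y pin. The point is fixed; axes as the frame's.
- pin_catch (a joint): Travel of the round-pin catch's sliding pin in m: 0 locked (starts within 2 mm), 0.015 fully squeezed. Above about 0.012 its hook is clear of the gate's lug. It slides stiffly (about 4 N) and stays where it is left, so it needs no holding. It stands at one of two stations on the header, 63 or 153 mm from the hinge axis; the flat-plate catch at the other.
- plate_pair (a point): Middle between the tabs of the flat-plate catch, 150 mm above the table: two upright flat dark steel plates, 30 mm deep (frame's x), 9 mm thick, 52 mm tall, placed and moving just like the pins of the round-pin catch (50 mm over their outsides, the +y plate slides toward the fixed -y one, 35 mm squeezed).
- plate_catch (a joint): Travel of the flat-plate catch's sliding tab in m, as for the round-pin catch.
- detent (a point): Top of the gate's ball detent: a small steel cup with a sprung ball, 18 mm wide, 26 mm high, on the table in front of the gate near the hinge. It resists the gate between about 0.45 and 0.75 rad (up to about 0.7 Nm, some 4 N at the pull post). If let go beyond it, the gate falls back onto the detent, half open.
- stage_block: Bystander: dark steel block with a copper plate on top, 70 x 70 x 42 mm, loose inside the tent. Origin under its centre.
- spare_lens: Bystander: black lens standing on end, diameter 66 mm, 73 mm high, beside the tent. Origin under its centre.
- lens_cap: Bystander: black disc, diameter 56 mm, 11 mm high, in front of the gate (which passes over it). Origin under its centre.
- extension_tube: Bystander: black ring, diameter 60 mm, 28 mm high. Origin under its centre.
- steel_weight: Bystander: steel weight, diameter 40 mm, 50 mm high. Origin under its centre.
- dust_brush: Bystander: wooden dust brush, 150 mm long along its x, 20 mm high. Origin under its centre.
- slide_tray: Bystander: white tray of three cells, 80 x 110 x 20 mm. Origin under its centre.

How it is judged:
On the way, in this order (a step that is already met when the one before it is completed fails the run):
1. the round-pin catch is squeezed home while the flat-plate catch is still locked and the gate shut (value of joint pin_catch above 0.0125 m and value of joint plate_catch below 0.006 m and value of joint gate below 0.1 rad), for 0.2 s.
2. the flat-plate catch is squeezed home too, the gate still shut (value of joint each of pin_catch, plate_catch above 0.0125 m and value of joint gate below 0.1 rad), for 0.2 s.
3. the gate, moved by the fingers, is past its detent (value of joint gate above 0.85 rad and contact force between the fingers and gate above 0.3 N), for 0.1 s.
At the end, for the whole second after the job is handed in: The gate stands still at more than 1.2 rad (69 degrees) from shut, the fingers pressing on it with more than 0.5 N, both catches still squeezed (over 10 mm of travel), and every bystander within 20 mm of where it was (value of joint gate between 1.2 and 1.6 rad and velocity of joint gate between -0.1 and 0.1 rad/s and contact force between the fingers and gate above 0.5 N and value of joint each of pin_catch, plate_catch above 0.01 m and distance of each of stage_block, spare_lens, lens_cap, extension_tube, steel_weight, dust_brush, slide_tray from where it was at the start of the episode below 0.02 m); the arm keeps its last pose, push and grip.
It fails at once if the flat-plate catch is squeezed before the round-pin catch (value of joint plate_catch above 0.008 m and value of joint pin_catch below 0.01 m).
It fails at once if a bystander is knocked away (over 30 mm) (distance of any of stage_block, spare_lens, lens_cap, extension_tube, steel_weight, dust_brush, slide_tray from where it was at the start of the episode above 0.03 m).
It also fails if it takes over 46 s, if anything falls off the work surface, if the arm or the gripper's body presses on something with over 40 N, if the wrist force passes 120 N, or if a joint passes its speed limit or range.

## Robot

A 6-joint arm with a two-finger parallel gripper is mounted at the origin on the work surface. World frame = base frame: x ahead of the robot, y to its left, z up, the work surface at z = 0. Lengths are in m, angles in rad, forces in N, time in s.
With the tool pointing down it reaches from about 0.35 to 0.85 m from the base axis. Payload 8.1 kg.
Tool frame: the origin (TCP) lies at the very end of the fingers, on their centre line; the grasp point (between the pads) lies robot.grip_point_offset behind it (robot.grip_point_offset is the distance from the TCP to the grasp point, in m); z points along the fingers, y is the line along which they close (so a half turn about z gives the same grasp; the last joint's range is limited). The gripper opens to 93 mm and grips with 3 to 60 N. Pads are 15 mm wide; open, the fingers measure 128 mm over their backs; the gripper's body (75 mm by 188 mm) begins 65 mm behind the grasp point.
Start: joints at [-1.349, 0.13, 1.488, -0, 1.523, -0.085], TCP at [0.181, -0.572, 0.219] pointing down, gripper open.
Joint ranges: [-2.96, 2.96], [-0.89, 2.26], [0.02, 2.5], [-1.34, 4.48], [0, 2.73], [-2.66, 2.66]. Speed limits (rad/s): [2.39, 2.39, 2.79, 3.14, 3.14, 3.14].

## Interface

Orientations are given as a rotation vector (axis times angle).
In Python, from plant import robot, eyes gives the robot as it stands. The module is installed in compiled form; this text tells all that it offers.
- The arm moves only by the tool apply_moves, never from a script. Its argument "steps" is one flat list of numbers, 7 for each row, row after row: the shift along the tool's x, y, z in units of 30 mm (1.0 is 30 mm), then the turn, a rotation vector about the tool's x, y, z in units of 6 degrees (1.0 is 6 degrees), then the opening in per cent of the stroke, from 0 (shut) to 100 (fully open). In form: [dx, dy, dz, ax, ay, az, fingers, dx, dy, dz, ax, ay, az, fingers, ...]. A call has 1 to 12 rows; each row shifts and turns the commanded pose from where the row before left it, along the tool's axes as they then stand; what a row does not reach is not made up. A row lasts 1/12 s, in which the tool goes at most 41.7 mm and 7.16 degrees, less where a joint would pass 70% of its speed; a pose out of reach is approached as far as the arm can. A call is refused whole if a number of a shift passes 1 or a number of a turn 1, either way. A call with a gripper value outside its range is refused whole. The fingers move at their own pace and stop on an object; "grip_force" is the grip in N (left out, the last holds). Time passes only in rows, so rows that do not move let the fingers close. It gives the time, the measured TCP pose, the force, the opening and the grip force at its end, in the units of the state.
- robot.read_state(): the state, without advancing time (a new reading comes with each control period).
- eyes.read_camera(name): name is "scene" or "top" or "wrist"; returns the picture (480x640x3 uint8, red, green, blue); there is no depth.
- eyes.calibration(name): a dict with "K" (3x3 intrinsics, pixels), "R" (3x3) and "t" (3): a world point X has camera coordinates R X + t. Camera axes: x right, y down, z forward; pixel columns grow to the right and rows downward; lengths in m; the calibration is good to about 2 mm. A picture is of the moment at which its call begins: read the wrist's pose just before it. calibration takes no time and is no camera call; for the wrist camera it gives the pose at the moment of the call.
- robot.close_job(): hands the job in; it is judged then, once.
Trained networks look in the newest picture that a camera, given by its name, has taken for a name from the list of things; names that differ only in an ending like _2 or _b are one class to them, and where a whole thing is asked for, a point or a joint stands for the part that bears it (a point fixed in the world has none). Each returns a list of dicts, best first, with "conf" (0 to 1); they miss things now and then, are a little off and sometimes report something else, mostly with a low value. They report only what shows in the picture. A call takes as long as a camera call.
- eyes.search_frame(camera, thing): "rect" ([left, top, width, height] in pixels, round what is visible of it).
- eyes.place_of(camera, thing): "xy" ([column, row] in pixels: a listed point, or the origin of a listed thing).
The state is a dict: "t": time; "q": joint angles; "dq": joint speeds; "joint_torque": joint torques, N m; "tool_pos": TCP position; "orientation": TCP orientation; "force": force on the tool from outside, world axes, zero at the start; "wrist_torque": the same for the moment, N m; "opening": finger opening in m; "gripper_force": force on a finger pad.
Only numpy, scipy, OpenCV 4.12 (cv2) and the standard library are available. Lean on these libraries where they do the work, as an engineer would, in place of code of your own. Each camera call takes 0.05 s, during which the arm holds its last target. There are 200 camera calls.

## Working session

There is one attempt and no reset: what is moved stays moved. The work goes in short steps, Python scripts to look and compute and a tool call to move; the robot and the scene stay as the last step left them, time stands still between calls to the robot, and variables do not carry over. Pictures are saved under pics/ and viewed, at most 10 in all, crops included, and the job is handed in when it is done.

Besides the shell and the picture viewer there is one more tool, called after "Request:" as name(argument=value, ...) on one line, values as JSON. apply_moves: Moves the arm, as the interface text tells. Its arguments: {"type":"object","properties":{"steps":{"type":"array"},"grip_force":{"type":"number"}},"required":["steps"]}

```bash
mkdir -p pics
cat > h.py <<'E'
import numpy as np, cv2
from scipy.spatial.transform import Rotation as Rn
from plant import robot, eyes
def snap(cam,fn=None):
    im=eyes.read_camera(cam)
    if fn: cv2.imwrite('pics/'+fn,im[:,:,::-1])
    return im
def toz(cam,px,z):
    c=eyes.calibration(cam);K,R,t=map(np.array,(c['K'],c['R'],c['t']))
    d=R.T@np.linalg.inv(K)@np.array([px[0],px[1],1.]);o=-R.T@t
    return o+d*(z-o[2])/d[2]
def proj(cam,X):
    c=eyes.calibration(cam);K,R,t=map(np.array,(c['K'],c['R'],c['t']))
    p=K@(R@np.array(X)+t);return p[:2]/p[2]
E
python3 - <<'E'
from h import *
print(robot.grip_point_offset,robot.read_state())
Z=dict(frame=0,gate_hinge=.15,pull_post=.15,pin_pair=.15,plate_pair=.15,detent=.026,stage_block=0,spare_lens=0,lens_cap=0,extension_tube=0,steel_weight=0,dust_brush=0,slide_tray=0)
for cam in('scene','top'):
    snap(cam,cam+'0.png')
    for n,z in Z.items():
        for r in eyes.place_of(cam,n)[:2]:
            print(cam,n,np.round(r['conf'],2),np.round(r['xy']),np.round(toz(cam,r['xy'],z),3))
E
```

```text
0.0188 {'t': 0.0, 'q': array([-1.34937415e+00,  1.31154982e-01,  1.48925522e+00, -1.64896482e-05,
        1.52300832e+00, -8.54144682e-02]), 'dq': array([-0.00053887, -0.00037438, -0.0003875 ,  0.00122768,  0.00026418,
        0.00117675]), 'joint_torque': array([-7.28596060e-04, -5.59853625e+01, -4.91751516e+01,  7.68805272e-02,
        3.58338933e-02, -1.80765851e-04]), 'tool_pos': array([ 0.18110939, -0.57142139,  0.21760436]), 'orientation': array([-3.10289365e+00, -4.79812407e-01,  2.20572470e-04]), 'force': array([ 0.06588755, -0.04414566,  0.18411302]), 'wrist_torque': array([0.00976851, 0.01699297, 0.02572334]), 'gripper_force': 0.0, 'opening': 0.09278056386976274}
scene frame 0.88 [292. 236.] [ 0.623 -0.112  0.   ]
scene gate_hinge 0.74 [320. 226.] [ 0.623 -0.004  0.15 ]
scene pull_post 0.59 [286. 161.] [ 0.577 -0.193  0.15 ]
scene pin_pair 0.73 [263. 181.] [ 0.648 -0.174  0.15 ]
scene pin_pair 0.44 [289. 214.] [ 0.655 -0.066  0.15 ]
scene plate_pair 0.81 [290. 215.] [ 0.654 -0.063  0.15 ]
scene plate_pair 0.47 [263. 178.] [ 0.645 -0.18   0.15 ]
scene detent 0.63 [321. 239.]
[... 522 characters left out ...]

top pull_post 0.91 [452. 281.] [ 0.582 -0.186  0.15 ]
top pull_post 0.38 [340. 251.] [ 0.628 -0.008  0.15 ]
top pin_pair 0.73 [438. 238.] [ 0.651 -0.164  0.15 ]
top plate_pair 0.74 [384. 240.] [ 0.648 -0.079  0.15 ]
top detent 0.79 [363. 286.] [ 0.586 -0.053  0.026]
top stage_block 0.69 [404. 194.] [ 0.763 -0.132  0.   ]
top spare_lens 0.89 [516. 298.] [ 0.569 -0.335  0.   ]
top lens_cap 0.56 [401. 339.] [ 0.492 -0.124  0.   ]
top lens_cap 0.54 [381. 243.] [ 0.669 -0.089  0.   ]
top extension_tube 0.52 [293. 286.] [0.586 0.074 0.   ]
top steel_weight 0.8 [286. 221.] [0.707 0.09  0.   ]
top dust_brush 0.84 [302. 352.] [0.466 0.055 0.   ]
top slide_tray 0.59 [525. 228.] [ 0.701 -0.356  0.   ]
```

View image.

View pics/top0.png

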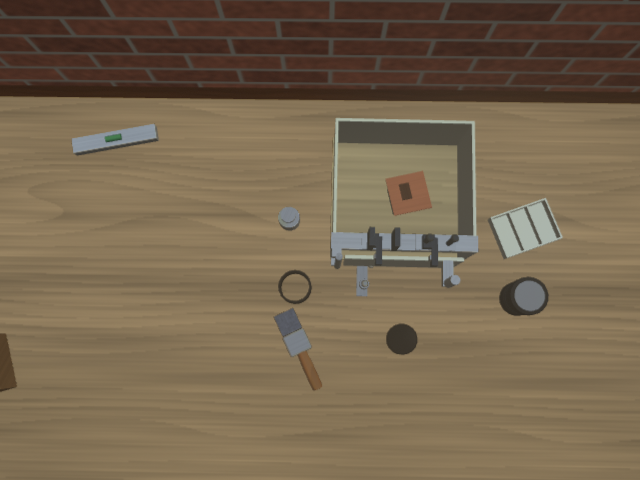

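View pics/scene0.png

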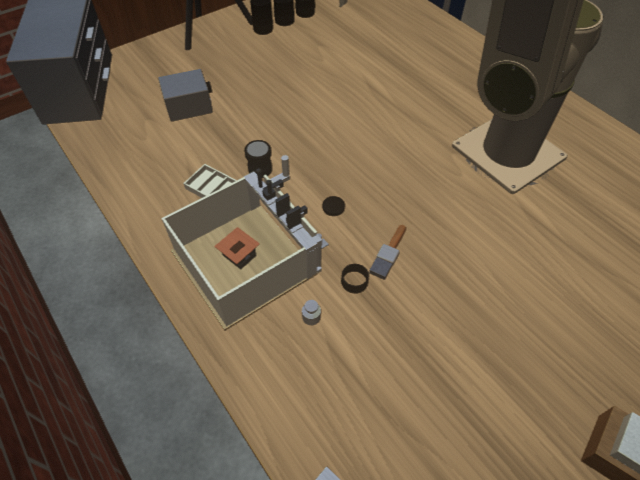

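Request:
apply_moves(steps=[0, 0, 0, 0, 0, 1, 64, 0, 0, 0, 0, 0, 1, 64, 0, 0, 0, 0, 0, 1, 64, 0.95, -0.85, 0, 0, 0, 0, 64, 0.95, -0.85, 0, 0, 0, 0, 64, 0.95, -0.85, 0, 0, 0, 0, 64, 0.95, -0.85, 0, 0, 0, 0, 64, 0.95, -0.85, 0, 0, 0, 0, 64, 0.95, -0.85, 0, 0, 0, 0, 64, 0.95, -0.85, 0, 0, 0, 0, 64, 0.95, -0.85, 0, 0, 0, 0, 64, 0.95, -0.85, 0, 0, 0, 0, 64], grip_force=25)

```text
t: 2.4
tool_pos: [0.4406, -0.3429, 0.2189]
orientation: [3.141, -0.012, 0.001]
force: [0.7, -0.9, -0.3]
opening: 0.0592
gripper_force: 0.0
```

Request:
apply_moves(steps=[0.95, -0.85, 0, 0, 0, 0, 64, 0.95, -0.85, 0, 0, 0, 0, 64, 0.95, -0.85, 0, 0, 0, 0, 64, 0.95, -0.85, 0, 0, 0, 0, 64, 0.95, -0.85, 0, 0, 0, 0, 64, 0, 0, 0, 0, 0, 0, 64, 0, 0, 0, 0, 0, 0, 64])

```text
t: 2.98
tool_pos: [0.5839, -0.2161, 0.2182]
orientation: [-3.141, 0.006, 0.001]
force: [-0.2, -0.8, 1.1]
opening: 0.0595
gripper_force: 0.0
```

Run:
```python
from h import *
s=robot.read_state();R=Rn.from_rotvec(s['orientation']).as_matrix();print(s['t'],s['tool_pos'],R.round(3),s['opening'])
for cam in('wrist','top'):
    snap(cam,cam+'1.png')
    for n,z in dict(pin_pair=.15,plate_pair=.15,pull_post=.15,gate_hinge=.15,frame=0).items():
        for r in eyes.place_of(cam,n)[:2]:
            print(cam,n,np.round(r['conf'],2),np.round(r['xy']),np.round(toz(cam,r['xy'],z),4))
```

```text
2.9833 [ 0.58392676 -0.21609165  0.21818482] [[ 1.    -0.004 -0.001]
 [-0.004 -1.     0.   ]
 [-0.001 -0.    -1.   ]] 0.05949047359424181
wrist pin_pair 0.59 [236. 155.] [ 0.6461 -0.1657  0.15  ]
wrist plate_pair 0.93 [ 92. 149.] [ 0.6501 -0.0786  0.15  ]
wrist plate_pair 0.58 [240. 286.] [ 0.5587 -0.1625  0.15  ]
wrist pull_post 0.54 [464.  90.] [ 0.6823 -0.302   0.15  ]
wrist frame 0.97 [221. 166.] [ 0.6235 -0.1172  0.    ]
top pin_pair 0.89 [438. 239.] [ 0.65   -0.1644  0.15  ]
top plate_pair 0.78 [384. 239.] [ 0.6492 -0.0786  0.15  ]
top plate_pair 0.39 [342. 253.] [ 0.6252 -0.0115  0.15  ]
top gate_hinge 0.94 [342. 253.] [ 0.6253 -0.0115  0.15  ]
top frame 0.65 [396. 266.] [ 0.6251 -0.1154  0.    ]
```

View pics/wrist1.png

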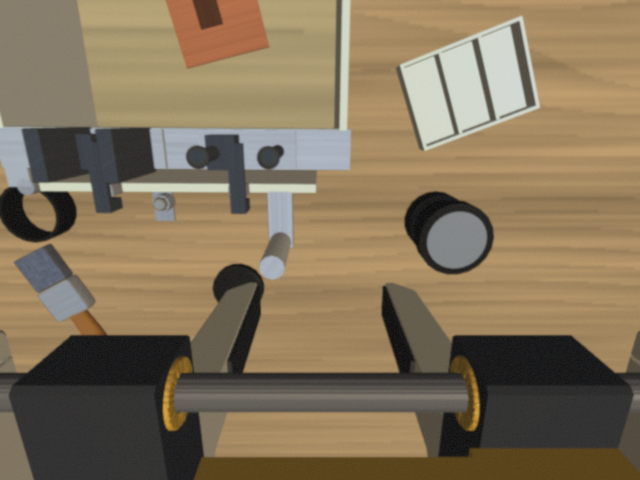

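Run:
```python
from h import *
for n,p,z in [('pin+',(198,156),.165),('pin-',(269,157),.165),('post',(273,267),.172),('pl+L',(25,179),.172),('pl+R',(44,179),.172),('pl-L',(98,180),.172),('pl-R',(120,180),.172),('hdrR',(350,169),.12),('hdrL',(126,127),.12),('hdrR2',(350,130),.12)]: print(n,toz('wrist',p,z).round(4))
```

```text
pin+ [ 0.6473 -0.1473  0.165 ]
pin- [ 0.6465 -0.188   0.165 ]
post [ 0.5815 -0.1883  0.172 ]
pl+L [ 0.6358 -0.0504  0.172 ]
pl+R [ 0.6357 -0.0612  0.172 ]
pl-L [ 0.635  -0.0916  0.172 ]
pl-R [ 0.6349 -0.1041  0.172 ]
hdrR [ 0.634  -0.2381  0.12  ]
hdrL [ 0.6631 -0.0861  0.12  ]
hdrR2 [ 0.6602 -0.2376  0.12  ]
```

Request:
apply_moves(steps=[0.7, -0.55, 0, 0, 0, 0, 65, 0.7, -0.55, 0, 0, 0, 0, 65, 0.7, -0.55, 0, 0, 0, 0, 65, 0, 0, 0, 0, 0, 0, 65, 0, 0, 0.5, 0, 0, 0, 65, 0, 0, 0.5, 0, 0, 0, 65, 0, 0, 0, 0, 0, 0, 65, 0, 0, 0, 0, 0, 0, 65])

```text
t: 4.25
tool_pos: [0.6452, -0.1688, 0.1875]
orientation: [-3.141, 0.012, 0.004]
force: [-0.7, 0.4, -0.8]
opening: 0.0605
gripper_force: 0.0
```

Run:
```python
from h import *
s=robot.read_state();print(s['t'],s['tool_pos'],s['opening'])
for a in (.03,-.03): print(proj('wrist',s['tool_pos']+[0,a,0]))
im=snap('wrist','wrist2.png')
```

```text
4.25 [ 0.64522621 -0.16877873  0.18748276] 0.06047066434766108
[261.05291251 300.31134099]
[384.16869267 299.72109147]
```

View pics/wrist2.png

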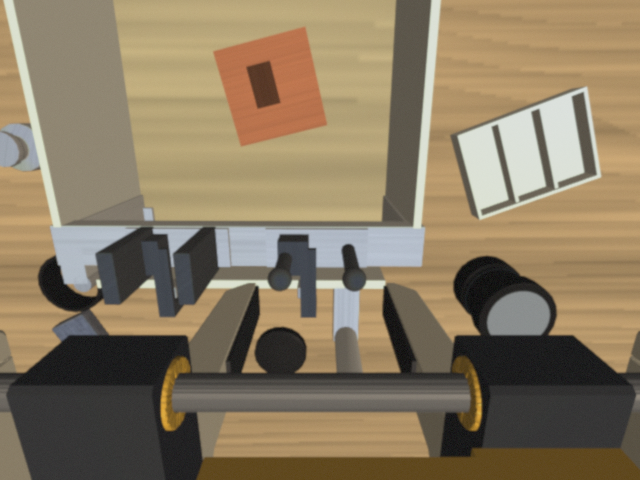

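Run:
```python
from h import *
for z in (.165,.168): print(toz('wrist',(280,279),z),toz('wrist',(353,280),z))
```

```text
[ 0.64675381 -0.14584115  0.165     ] [ 0.64592716 -0.18582793  0.165     ]
[ 0.64806091 -0.14620568  0.168     ] [ 0.64724741 -0.18555654  0.168     ]
```

Request:
apply_moves(steps=[0.06, -0.1, 0, 0, 0, 0, 65, 0, 0, 0, 0, 0, 0, 65, 0, 0, 0.6, 0, 0, 0, 65, 0, 0, 0.6, 0, 0, 0, 65, 0, 0, 0.55, 0, 0, 0, 65, 0, 0, 0, 0, 0, 0, 65, 0, 0, 0, 0, 0, 0, 65])

```text
t: 4.88
tool_pos: [0.6475, -0.1657, 0.1358]
orientation: [-3.141, 0.012, 0.002]
force: [-0.4, -0.7, 1.0]
opening: 0.0605
gripper_force: 0.0
```

Request:
apply_moves(steps=[0, 0, 0, 0, 0, 0, 54, 0, 0.04, 0, 0, 0, 0, 50, 0, 0.07, 0, 0, 0, 0, 46, 0, 0.07, 0, 0, 0, 0, 40, 0, 0.07, 0, 0, 0, 0, 36, 0, 0, 0, 0, 0, 0, 30, 0, 0, 0, 0, 0, 0, 30, 0, 0, 0, 0, 0, 0, 30, 0, 0, 0, 0, 0, 0, 30])

```text
t: 5.63
tool_pos: [0.6488, -0.1736, 0.1373]
orientation: [3.141, -0.012, 0.003]
force: [1.4, 3.1, 5.2]
opening: 0.0339
gripper_force: 25.1
```

Request:
apply_moves(steps=[0, 0, 0, 0, 0, 0, 30, 0, 0, 0, 0, 0, 0, 54, 0, 0, 0, 0, 0, 0, 54, 0, 0, 0, 0, 0, 0, 54, 0, 0, -0.7, 0, 0, 0, 54, 0, 0, -0.7, 0, 0, 0, 60, 0, -0.8, -0.5, 0, 0, 0, 65, 0, -0.8, 0, 0, 0, 0, 65, 0, -0.8, 0, 0, 0, 0, 65, 0, -0.8, 0, 0, 0, 0, 65, 0, 0, 0, 0, 0, 0, 65, 0, 0, 0, 0, 0, 0, 65])

```text
t: 6.63
tool_pos: [0.6484, -0.0767, 0.1928]
orientation: [3.141, -0.009, -0.001]
force: [-0.5, -0.8, -0.1]
opening: 0.0603
gripper_force: 0.0
```

Run:
```python
from h import *
s=robot.read_state();print(s['t'],s['tool_pos'],s['opening'])
for a in (.03,-.03): print(proj('wrist',s['tool_pos']+[0,a,0]))
im=snap('wrist','wrist3.png')
for n in('pin_pair','plate_pair'):
  for r in eyes.place_of('wrist',n)[:2]: print(n,r['conf'],r['xy'],toz('wrist',r['xy'],.15))
```

```text
6.6333 [ 0.64843907 -0.07668151  0.19275879] 0.06029580704331961
[261.12136164 300.26718706]
[384.22750826 299.82718691]
pin_pair 0.59 [468.5, 267.8] [ 0.6476321  -0.16558834  0.15      ]
plate_pair 0.69 [319.7, 263.5] [ 0.65093892 -0.077085    0.15      ]
```

View pics/wrist3.png

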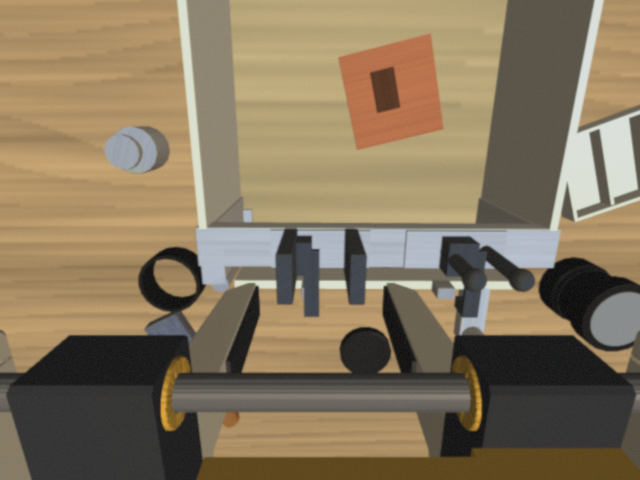

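Request:
apply_moves(steps=[0, -0.03, 0.6, 0, 0, 0, 65, 0, 0, 0.6, 0, 0, 0, 65, 0, 0, 0.7, 0, 0, 0, 65, 0, 0, 0, 0, 0, 0, 65, 0, 0, 0, 0, 0, 0, 54, 0, 0.04, 0, 0, 0, 0, 50, 0, 0.07, 0, 0, 0, 0, 46, 0, 0.07, 0, 0, 0, 0, 40, 0, 0.07, 0, 0, 0, 0, 36, 0, 0, 0, 0, 0, 0, 30, 0, 0, 0, 0, 0, 0, 30, 0, 0, 0, 0, 0, 0, 30])

```text
t: 7.78
tool_pos: [0.6494, -0.0837, 0.1375]
orientation: [-3.141, 0.012, -0.003]
force: [-0.9, 4.4, 2.2]
opening: 0.0341
gripper_force: 25.0
```

Request:
apply_moves(steps=[0, 0, 0, 0, 0, 0, 30, 0, 0, 0, 0, 0, 0, 30, 0, 0, 0, 0, 0, 0, 30])

```text
t: 8.03
tool_pos: [0.6494, -0.0836, 0.1375]
orientation: [-3.141, 0.011, -0.003]
force: [-0.4, 3.9, 2.4]
opening: 0.0344
gripper_force: 25.0
```

Request:
apply_moves(steps=[0, 0, 0, 0, 0, 0, 54, 0, 0, 0, 0, 0, 0, 54, 0, 0, 0, 0, 0, 0, 54, 0, 0, -0.7, 0, 0, 0, 54, 0, 0, -0.7, 0, 0, 0, 58, 0, 0, -0.5, 0, 0, 0, 58, -0.57, 0.88, 0, 0, 0, 0, 58, -0.57, 0.89, 0, 0, 0, 0, 58, -0.57, 0.89, 0, 0, 0, 0, 58, -0.57, 0.89, 0, 0, 0, 0, 58, 0, 0, 0, 0, 0, 0, 58, 0, 0, 0, 0, 0, 0, 58])

```text
t: 9.03
tool_pos: [0.5788, -0.192, 0.1936]
orientation: [3.141, -0.017, 0.001]
force: [0.3, -0.8, 0.4]
opening: 0.0539
gripper_force: 0.0
```

Run:
```python
from h import *
s=robot.read_state();print(s['t'],s['tool_pos'],s['opening'],s['q'].round(2))
print(proj('wrist',[.5815,-.19,.172]))
im=snap('wrist','wrist4.png')
for cam in('wrist','top'):
  if cam=='top': snap(cam)
  for n in('pull_post','gate_hinge'):
    for r in eyes.place_of(cam,n)[:2]: print(cam,n,r['conf'],r['xy'],toz(cam,r['xy'],.15))
```

```text
9.0333 [ 0.57880747 -0.19203377  0.19360737] 0.05389954688101147 [-0.4   0.17  1.49 -0.    1.48  1.18]
[318.61298077 277.33612538]
wrist pull_post 0.9 [310.5, 257.1] [ 0.58610196 -0.18311479  0.15      ]
top pull_post 0.23 [288.0, 216.5] [0.6837734 0.0767882 0.15     ]
top gate_hinge 0.55 [340.3, 249.9] [ 0.63030007 -0.00838104  0.15      ]
```

View pics/wrist4.png

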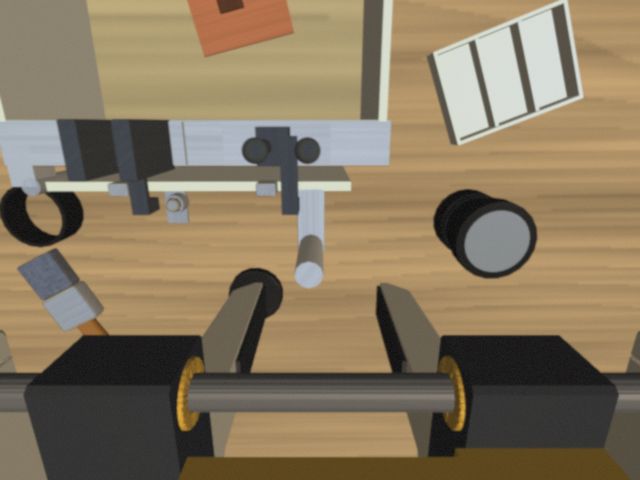

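Request:
apply_moves(steps=[0.15, -0.23, 0, 0, 0, 0, 58, 0, 0, 0.6, 0, 0, 0, 58, 0, 0, 0.7, 0, 0, 0, 58, 0, 0, 0.6, 0, 0, 0, 58, 0, 0, 0, 0, 0, 0, 58, 0, 0, 0, 0, 0, 0, 30, 0, 0, 0, 0, 0, 0, 5, 0, 0, 0, 0, 0, 0, 5, 0, 0, 0, 0, 0, 0, 5, 0, 0, 0, 0, 0, 0, 5, 0, 0, 0, 0, 0, 0, 5], grip_force=40)

```text
t: 10.25
tool_pos: [0.5844, -0.184, 0.1372]
orientation: [3.14, -0.012, 0.002]
force: [-3.0, -16.7, 3.2]
opening: 0.0184
gripper_force: 8.2
```

Run:
```python
from h import *
s=robot.read_state();print(s['t'],s['tool_pos'],s['opening'],s['gripper_force'],s['force'])
p=s['tool_pos'][:2]; h=np.array([.624,-.006]);
# tool yaw psi = psi0 - k*th ; print path + per-row tool shifts with tool yaw turning with 0.6*gate
psi0=0;prev=p;py=psi0
for i,th in enumerate(np.arange(.1,1.45,.1)):
    c,sn=np.cos(-th),np.sin(-th);q=h+np.array([[c,-sn],[sn,c]])@(p-h)
    d=q-prev
    # tool axes at row start: x=(cos,sin), y=(sin,-cos)
    tx=np.array([np.cos(py),np.sin(py)]);ty=np.array([np.sin(py),-np.cos(py)])
    print(round(th,2),q.round(4),(np.array([d@tx,d@ty])/.03).round(2))
    prev=q;py-=np.radians(3)
```

```text
10.25 [ 0.58441755 -0.18397624  0.13717135] 0.018441080840014088 8.218182921409607 [ -3.03019827 -16.70638133   3.16583935]
0.1 [ 0.5668 -0.1791] [-0.59 -0.16]
0.2 [ 0.5498 -0.1726] [-0.58 -0.19]
0.3 [ 0.5336 -0.1643] [-0.57 -0.22]
0.4 [ 0.5182 -0.1545] [-0.56 -0.24]
0.5 [ 0.5039 -0.1432] [-0.54 -0.27]
0.6 [ 0.4908 -0.1305] [-0.53 -0.29]
0.7 [ 0.4791 -0.1166] [-0.52 -0.32]
0.8 [ 0.4688 -0.1016] [-0.5  -0.34]
0.9 [ 0.46   -0.0856] [-0.48 -0.37]
1.0 [ 0.4529 -0.0689] [-0.47 -0.39]
1.1 [ 0.4474 -0.0515] [-0.45 -0.41]
1.2 [ 0.4438 -0.0336] [-0.43 -0.43]
1.3 [ 0.4419 -0.0155] [-0.41 -0.45]
1.4 [0.4419 0.0028] [-0.38 -0.47]
```

Request:
apply_moves(steps=[0, 0.06, 0, 0, 0, 0, 5, 0, 0, 0, 0, 0, 0, 5, 0, 0, 0, 0, 0, 0, 5, 0, 0, 0, 0, 0, 0, 5])

```text
t: 10.58
tool_pos: [0.5844, -0.1857, 0.1371]
orientation: [3.14, -0.012, 0.002]
force: [-0.7, -4.4, 5.5]
opening: 0.0155
gripper_force: 40.0
```

Request:
apply_moves(steps=[-0.59, -0.16, 0, 0, 0, 0.5, 5, -0.58, -0.19, 0, 0, 0, 0.5, 5, -0.57, -0.22, 0, 0, 0, 0.5, 5, -0.56, -0.24, 0, 0, 0, 0.5, 5, 0, 0, 0, 0, 0, 0, 5])

```text
t: 11.0
tool_pos: [0.5161, -0.1549, 0.137]
orientation: [3.121, -0.346, 0.0]
force: [-1.9, -6.3, 0.5]
opening: 0.0153
gripper_force: 40.0
```

Request:
apply_moves(steps=[-0.54, -0.27, 0, 0, 0, 0.5, 5, -0.53, -0.29, 0, 0, 0, 0.5, 5, -0.52, -0.32, 0, 0, 0, 0.5, 5, -0.5, -0.34, 0, 0, 0, 0.5, 5, -0.48, -0.37, 0, 0, 0, 0.5, 5, 0, 0, 0, 0, 0, 0, 5, 0, 0, 0, 0, 0, 0, 5])

```text
t: 11.58
tool_pos: [0.4579, -0.0866, 0.1368]
orientation: [3.049, -0.743, -0.004]
force: [-12.9, -8.7, 12.9]
opening: 0.0153
gripper_force: 40.0
```

Request:
apply_moves(steps=[-0.5, -0.34, 0, 0, 0, 0.5, 5, -0.47, -0.38, 0, 0, 0, 0.5, 5, -0.43, -0.43, 0, 0, 0, 0.5, 5, 0, 0, 0, 0, 0, 0, 5, 0, 0, 0, 0, 0, 0, 5])

```text
t: 12.0
tool_pos: [0.4408, -0.0345, 0.1368]
orientation: [2.984, -0.98, -0.001]
force: [-5.2, -3.6, 9.3]
opening: 0.0151
gripper_force: 40.0
```

Request:
apply_moves(steps=[-0.43, -0.42, 0, 0, 0, 0.5, 5, -0.37, -0.46, 0, 0, 0, 0.5, 5, 0, 0, 0, 0, 0, 0, 5, 0, 0, 0, 0, 0, 0, 5, 0, 0, 0, 0, 0, 0, 5, 0, 0, 0, 0, 0, 0, 5, 0, 0, 0, 0, 0, 0, 5])

```text
t: 12.58
tool_pos: [0.4381, 0.0005, 0.1368]
orientation: [2.928, -1.136, -0.002]
force: [-7.0, -2.9, 10.3]
opening: 0.015
gripper_force: 40.0
```

Run:
```python
from h import *
s=robot.read_state();print(s['t'],s['tool_pos'],s['opening'],s['gripper_force'],s['force'])
v=s['tool_pos'][:2]-[.624,-.006];w=np.array([.5844,-.1857])-[.624,-.006]
print('gate',(np.arctan2(w[1],w[0])-np.arctan2(v[1],v[0]))%(2*np.pi))
snap('scene','scene5.png')
A=toz
for n,z in dict(stage_block=0,spare_lens=0,lens_cap=0,extension_tube=0,steel_weight=0,dust_brush=0,slide_tray=0).items():
    for r in eyes.place_of('scene',n)[:1]: print(n,toz('scene',r['xy'],z).round(3))
im=cv2.imread('pics/scene5.png')[120:360,140:460];cv2.imwrite('pics/c5.png',cv2.resize(im,None,fx=2.5,fy=2.5))
```

```text
12.5833 [0.43805054 0.00045389 0.13676635] 0.015047726454650297 39.9986332654953 [-7.02705032 -2.85063589 10.34838743]
gate 1.3885895528106174
stage_block [ 0.753 -0.135  0.   ]
spare_lens [ 0.565 -0.343  0.   ]
lens_cap [ 0.482 -0.125 -0.   ]
extension_tube [0.581 0.073 0.   ]
steel_weight [0.71  0.085 0.   ]
dust_brush [0.465 0.06  0.   ]
slide_tray [ 0.694 -0.362  0.   ]
```

View pics/c5.png

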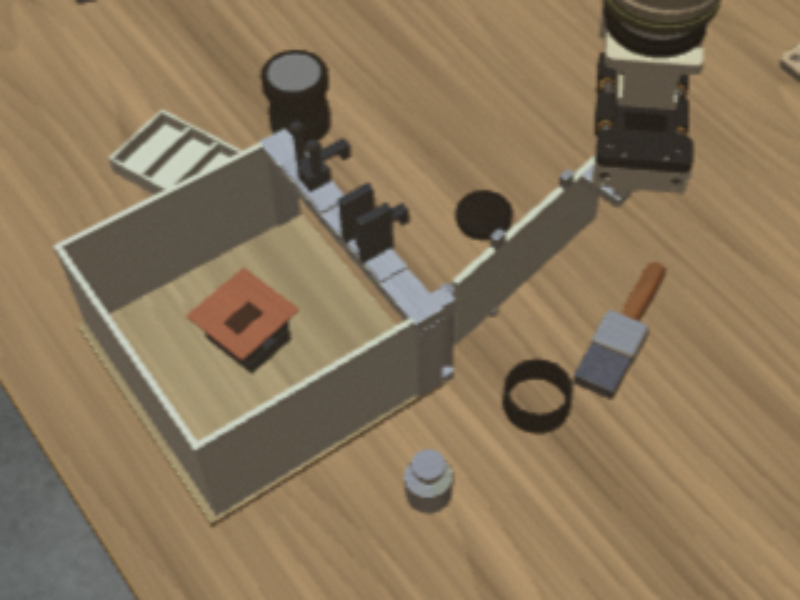

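The gate stands wide open, nearly square to the front: in the crop it runs from (450,300) to (600,180), and the gripper holds its post. Both catches are squeezed and the bystanders haven't moved, so I'm handing in.

```bash
python3 -c "
from plant import robot
print(robot.close_job())"
```

```text
the job is handed in; nothing more can be done
None
```

The job is handed in, with no verdict shown: I squeezed the round-pin catch home, then the flat-plate catch, and the fingers are holding the gate open at an estimated 1.39 rad, with no bystander visibly moved.

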